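# Take the deep dip basket off its hook

### The arm

A 7-joint arm with a two-finger parallel gripper is mounted at the origin on a cart in front of the work surface, level with it; the furniture and walls round the work are solid. World frame = base frame: x ahead of the robot, y to its left, z up, the work surface at z = 0. Lengths are in m, angles in rad, forces in N, time in s.
With the tool pointing down it reaches from about 0.425 to 0.875 m from the base axis. Payload 8.4 kg.
Tool frame: the origin (TCP) lies midway between the tips of the shut fingers; the grasp point (between the pads) lies 19 mm behind it; z points along the fingers, y is the line along which they close (so a half turn about z gives the same grasp; the last joint's range is limited). The gripper opens to 87 mm and grips with 3 to 60 N. Pads are 19 mm wide; open, the fingers measure 117 mm over their backs; the gripper's body (75 mm by 190 mm) begins 51 mm behind the grasp point.
Start: joints at [-1.324, 0.333, 0.04, 1.465, -0.013, 1.343, -0.059], TCP at [0.22, 0.611, 0.223] pointing down, gripper open.
Joint ranges: [-2.58, 2.58], [-0.38, 2.09], [-1.3, 1.39], [0.25, 2.4], [-1.5, 4.64], [0.08, 2.09], [-2.65, 2.65]. Speed limits (rad/s): [2.22, 2.22, 2.79, 2.79, 3.14, 3.14, 3.14].

### API

Orientations are given as a rotation vector (axis times angle).
In Python, from rig import robot gives the robot as it stands. The module is installed in compiled form; this text tells all that it offers.
- The arm moves only by the tool jog_arm, never from a script. Its argument "motion" is a list of rows, each a list of 7 numbers: the finger opening in cm, from 0 to 8.7, then the shift along the tool's x, y, z in cm, then the turn, a rotation vector about the tool's x, y, z in degrees. In form: [[jaw, tx, ty, tz, wx, wy, wz], ...]. A call has 1 to 20 rows; each row is the pose to reach, as a shift and turn from the pose commanded when the call began, along the tool's axes at that moment; what a row does not reach only later rows make up. A row lasts 1/10 s, in which the tool goes at most 50 mm and 8.59 degrees, less where a joint would pass 70% of its speed; a pose out of reach is approached as far as the arm can. A call with a gripper value outside its range is refused whole. The fingers move at their own pace and stop on an object; "force" is the grip in N (left out, the last holds). Time passes only in rows, so rows that repeat a pose let the fingers close. It gives the time, the measured TCP pose, the force, the opening and the grip force at its end, in the units of the state.
- robot.get_obs(): the state, without advancing time (a new reading comes with each control period).
- robot.snapshot(name): name is "scene" or "top" or "wrist"; returns a dict with "image" (384x512x3 uint8, blue, green, red), "K" (3x3 intrinsics, pixels), "R" (3x3) and "t" (3): a world point X has camera coordinates R X + t; the wrist camera has in their place "hand_eye" (4x4, takes a point from camera to tool coordinates, whose origin is the TCP and whose axes are the flange's). Camera axes: x right, y down, z forward; pixel columns grow to the right and rows downward; lengths in m; the calibration is good to about 2 mm. A picture is of the moment at which its call begins: read the wrist's pose just before it. There is no depth.
- robot.job_done(): hands the job in; it is judged then, once.
The state is a dict: "time": time; "joints": joint angles; "dq": joint speeds; "joint_efforts": joint torques, N m; "tool_pos": TCP position; "tool_rot": TCP orientation; "contact_force": force on the tool from outside, world axes, zero at the start; "ft_torque": the same for the moment, N m; "width": opening from 0.0 (shut) to 1.0 (fully open); "grip_force": force on a finger pad.
Only numpy, scipy, OpenCV 4.12 (cv2) and the standard library are available. Lean on these libraries where they do the work, as an engineer would, in place of code of your own. Each camera call takes 0.05 s, during which the arm holds its last target. There are 200 camera calls.

### The job

Two perforated steel dip baskets hang on the hooks of the draining stand. Lift the deeper one straight up until its bar is past the upturned tip of its hook, draw it off, and stand it upright on the floor of the steel drip tray. Leave the shallower basket hanging where it is.

Things in the scene. Friction and masses are not known exactly. Their poses are not given: they have to be found in the camera images.
- deep_basket_grip (a point): Centre of the black grip (16 x 26 x 40 mm along x, y, z; z up) atop the deeper basket, 0.22 kg. A 6 mm stem goes down to a 6 mm cross bar along y, centre 53 mm below this point, which lies in the hook; the bar tops an open bail 78 mm wide over the round basket: 68 mm across, 75 mm deep, rim 133 mm and underside 208 mm below this point. Hangs plumb, axes along the stand's.
- shallow_basket_grip (a point): The same point on the shallower basket, which stays hanging on the other hook: equal grip, stem, bail and diameter, but only 38 mm deep, underside 171 mm below this point.
- hook_stand: Fixed stand, 225 mm high. Origin on the worktop below the midpoint of two upturned hooks of 24 mm steel strip at x = 0, y = +80 and -80 mm; either basket may hang on either. Trough 11 mm wide, 200 mm up; tip, on the -x side (toward the robot), rises 25 mm above it. A bar lifted 26 to 65 mm can leave toward -x (higher, the basket's rim meets the hook). Arms run back to a beam and post at x = 75 mm.
- drip_tray: Fixed flat steel tray, outside 150 mm (x) by 190 mm (y), 16 mm high, wall 4 mm. Origin at the centre of its underside on the worktop; its inner floor is 4 mm above the worktop.
Mind the look-alikes: they are no part of the job. What is shaped like the part that bears deep_basket_grip but green or yellow is not meant.

How it is judged:
On the way:
1. the deep basket is raised until its bar is above the tip of the hook, still over the hook (z of deep_basket_grip in the frame of hook_stand above 0.28 m and x of deep_basket_grip in the frame of hook_stand between -0.03 and 0.03 m), for 0.05 s.
At the end, for the whole second after the job is handed in: The deep basket stands upright (within 0.12 rad) on the tray's floor inside the rim (grip centre within 60 mm in x and 80 mm in y of the tray's centre, 205 to 218 mm above the worktop), and the shallow basket still hangs on its hook, its grip within 30 mm of where it was (x of deep_basket_grip in the frame of drip_tray between -0.06 and 0.06 m and y of deep_basket_grip in the frame of drip_tray between -0.08 and 0.08 m and height (world z) of deep_basket_grip between 0.205 and 0.218 m and angle between deep_basket_grip's own z axis and vertical below 0.12 rad and distance of shallow_basket_grip from where it was at the start of the episode below 0.03 m); the robot touches nothing.
It fails at once if the shallow basket is lifted or knocked off its hook (its grip raised or lowered by more than 20 mm) (height (world z) of shallow_basket_grip above 0.276 m or height (world z) of shallow_basket_grip below 0.236 m).
It also fails if it takes over 38 s, if anything falls off the work surface, if the arm or the gripper's body presses on something with over 40 N, if the wrist force passes 120 N, or if a joint passes its speed limit or range.

## Working session

There is one attempt and no reset: what is moved stays moved. The work goes in short steps, Python scripts to look and compute and a tool call to move; the robot and the scene stay as the last step left them, time stands still between calls to the robot, and variables do not carry over. Pictures are saved under pics/ and viewed, at most 10 in all, crops included, and the job is handed in when it is done.

Besides the shell and the picture viewer there is one more tool, called after "Emit:" as name(argument=value, ...) on one line, values as JSON. jog_arm: Moves the arm, as the interface text tells. Its arguments: {"type":"object","properties":{"motion":{"type":"array","items":{"type":"array","items":{"type":"number"}}},"force":{"type":"number"}},"required":["motion"]}

```bash
mkdir -p pics
python3 - <<'E'
from rig import robot
import cv2,numpy as np,pickle
o=robot.get_obs();print(o['time'],o['tool_pos'],o['tool_rot'],o['width'])
a=robot.snapshot("scene");b=robot.snapshot("top")
pickle.dump((a,b),open('s.pkl','wb'))
cv2.imwrite('pics/scene.png',a['image']);cv2.imwrite('pics/top.png',b['image'])
for c in (a,b):print(-c['R'].T@c['t'],c['R'][2],c['K'][0])
E
```

```text
0.0 [0.22021002 0.61106803 0.22165428] [-5.40527840e-01 -3.09458239e+00  2.51423155e-03] 0.996106777789477
[ 0.16336211 -0.31218588  0.7666604 ] [ 0.41372811  0.62614107 -0.66089062] [426.07786238   0.         250.67760785]
[0.33112867 0.22033382 1.29903768] [ 0.19803103  0.02909803 -0.97976376] [480.82906214   0.         247.61546983]
```

View pics/scene.png

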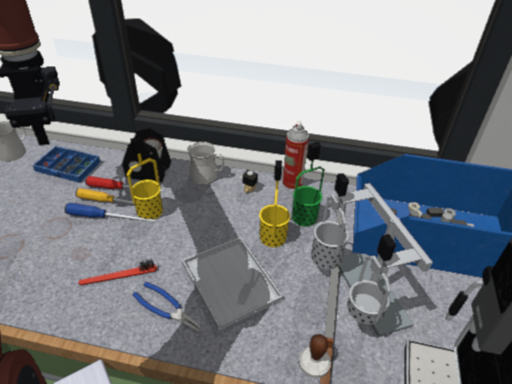

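View pics/top.png

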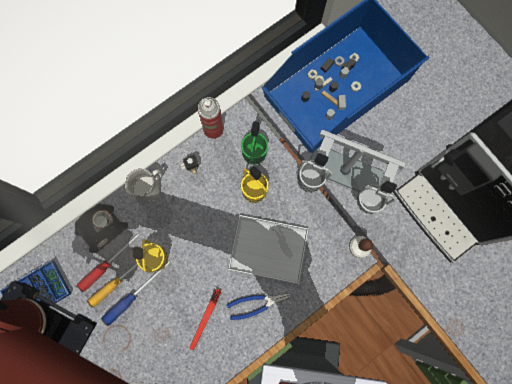

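The two steel baskets are on the stand: A has its grip at scene (341,184) and body at (327,247), and B has its grip at (386,247) and body at (369,305). The green basket (306,205) and the yellow ones (147,198) and (274,224) are look-alikes. The tray is at scene (232,282). An enlarged crop should show which of A and B is deeper.

Run:
```python
import cv2,numpy as np,pickle
a,b=pickle.load(open('s.pkl','rb'))
c=cv2.resize(a['image'][160:350,290:450],None,fx=3.1,fy=3.1,interpolation=cv2.INTER_CUBIC)
d=cv2.resize(b['image'][120:220,290:410],None,fx=2.4,fy=2.4,interpolation=cv2.INTER_CUBIC)
o=np.zeros((589,790,3),np.uint8);o[:c.shape[0],:c.shape[1]]=c;o[:d.shape[0],500:500+d.shape[1]]=d
cv2.imwrite('pics/crop.png',o)
# dark blobs (grips) and tray
for n,s,roi in (('scene',a,(290,160,450,350)),('top',b,(290,120,410,220))):
    x0,y0,x1,y1=roi;im=s['image'][y0:y1,x0:x1]
    m=(im.max(2)<60).astype(np.uint8)
    k,l,st,ce=cv2.connectedComponentsWithStats(m)
    for i in range(1,k):
        if st[i,4]>25: print(n,ce[i]+[x0,y0],st[i])
```

```text
scene [361.65198238 161.8722467 ] [ 38   0  60   7 227]
scene [341.08108108 184.58108108] [ 45  14  14  23 222]
scene [298.26086957 211.86956522] [  3  42  11  23 115]
scene [433.60416667 213.52083333] [137  50  15   6  48]
scene [385.88888889 247.17094017] [ 87  74  19  27 351]
top [320.64102564 159.38461538] [ 24  34  14  12 117]
top [390.48101266 189.71518987] [ 91  61  29  32 158]
top [337.69791667 208.44791667] [39 77 19 23 96]
```

View pics/crop.png

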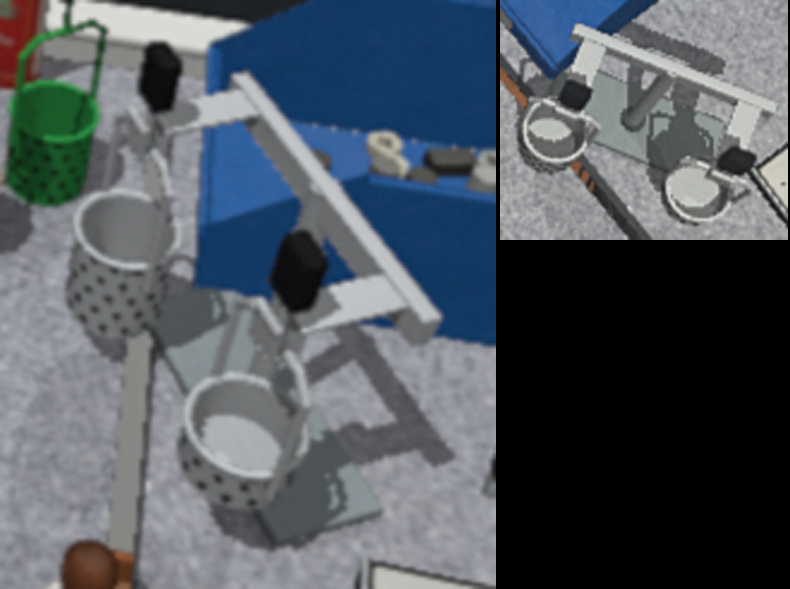

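The crop shows that A, with its grip at scene (341,184) and top (321,159), is the deep one: it has more rows of holes and its floor is hidden. B is shallow, with its floor in plain sight. Both are plain steel, so neither is a green or yellow look-alike. Next I triangulate the grips and tray.

```bash
cat > h.py <<'E'
import numpy as np,cv2
from scipy.spatial.transform import Rotation as Rot
def ray(s,p):
    d=s['R'].T@np.linalg.solve(s['K'],[p[0],p[1],1]);return -s['R'].T@s['t'],d/np.linalg.norm(d)
def plane(s,p,z):
    c,d=ray(s,p);return c+d*(z-c[2])/d[2]
def tri(*v):
    A=np.zeros((3,3));b=np.zeros(3)
    for s,p in v:
        c,d=ray(s,p);P=np.eye(3)-np.outer(d,d);A+=P;b+=P@c
    return np.linalg.solve(A,b)
E
python3 - <<'E'
import pickle;from h import *
np.set_printoptions(precision=4,suppress=True)
a,b=pickle.load(open('s.pkl','rb'))
A=tri((a,(341.1,184.6)),(b,(320.6,159.4)));B=tri((a,(385.9,247.2)),(b,(389.3,186.6)))
print('A',A,'B',B,np.linalg.norm(A-B));
print('A@.256',plane(a,(341.1,184.6),.256),plane(b,(320.6,159.4),.256));print('B@',plane(a,(385.9,247.2),.256),plane(b,(389.3,186.6),.256))
im=b['image'];
pts=[(237,214),(308,229),(299,284),(229,268)]
P=[plane(b,p,.016) for p in pts];print(np.array(P),np.mean(P,0))
P2=[plane(a,p,.016) for p in [(183,267),(239,240),(283,296),(219,327)]];print(np.array(P2),np.mean(P2,0))
for n,p,z in (('yel',(255,184),.075),('yel0',(255,184),.02),('green',(255,147),.075),('sprayc',(208,104),.15),('knob',(363,246),.05)):print(n,plane(b,p,z))
print('yelgrip',plane(a,(278,170),.21),'greengrip',plane(a,(314,151),.21),plane(b,(254,128),.21),plane(b,(256,172),.21))
E
```

```text
A [0.6368 0.0992 0.2552] B [ 0.5932 -0.0566  0.2586] 0.16183113384413436
A@.256 [0.6354 0.0987 0.256 ] [0.6371 0.0989 0.256 ]
B@ [ 0.5936 -0.0546  0.256 ] [ 0.5953 -0.0585  0.256 ]
[[0.5258 0.2786 0.016 ]
 [0.5109 0.0844 0.016 ]
 [0.3638 0.0919 0.016 ]
 [0.3803 0.2796 0.016 ]] [0.4452 0.1836 0.016 ]
[[0.3685 0.2613 0.016 ]
 [0.5152 0.2648 0.016 ]
 [0.5123 0.0836 0.016 ]
 [0.364  0.0913 0.016 ]] [0.44   0.1753 0.016 ]
yel [0.6014 0.2404 0.075 ]
yel0 [0.6135 0.2413 0.02  ]
green [0.7009 0.2535 0.075 ]
sprayc [0.7747 0.3843 0.15  ]
knob [ 0.4812 -0.058   0.05  ]
yelgrip [0.5958 0.2405 0.21  ] greengrip [0.7035 0.2543 0.21  ] [0.7063 0.2583 0.21  ] [0.6003 0.2396 0.21  ]
```

Measured positions:
- **Deep grip:** about (0.636, 0.099, 0.256).
- **Shallow grip:** about (0.594, -0.057).
- **Stand:** yaw about -15°, with the deep basket on the +y hook.
- **Tray:** centre about (0.442, 0.180).

Now I go up and hover above the deep grip.

Emit:
jog_arm(motion=[[8.7, 0, 0, -5, 0, 0, 0], [8.7, 0, 0, -10, 0, 0, 0], [8.7, 0, 0, -14, 0, 0, 0], [8.7, -4, -2.4, -14, 0, 0, 0], [8.7, -8, -4.8, -14, 0, 0, 0], [8.7, -12, -7.2, -14, 0, 0, -1], [8.7, -16, -9.7, -14, 0, 0, -2], [8.7, -20, -12.1, -14, 0, 0, -3], [8.7, -24, -14.5, -14, 0, 0, -4.5], [8.7, -28, -16.9, -14, 0, 0, -4.5], [8.7, -32, -19.3, -14, 0, 0, -4.5], [8.7, -36, -21.7, -14, 0, 0, -4.5], [8.7, -40, -24.1, -14, 0, 0, -4.5], [8.7, -44, -26.6, -14, 0, 0, -4.5], [8.7, -48, -29, -14, 0, 0, -4.5], [8.7, -52, -31.4, -14, 0, 0, -4.5], [8.7, -55, -33.2, -14, 0, 0, -4.5], [8.7, -56.5, -34.1, -14, 0, 0, -4.5], [8.7, -56.5, -34.1, -14, 0, 0, -4.5], [8.7, -56.5, -34.1, -14, 0, 0, -4.5]], force=30)

```text
time: 2.1
tool_pos: [0.6361, 0.0995, 0.362]
tool_rot: [-0.419, -3.113, 0.0]
contact_force: [-0.3, 0.5, -0.7]
width: 0.999
grip_force: 0.0
```

Run:
```python
from rig import robot
import pickle;from h import *
o=robot.get_obs();w=robot.snapshot("wrist")
pickle.dump((o,w),open('w.pkl','wb'));cv2.imwrite('pics/w1.png',w['image'])
print(o['time'],o['tool_pos'],Rot.from_rotvec(o['tool_rot']).as_matrix().round(3),o['joints']);print(w['hand_eye'].round(4))
```

```text
2.1 [0.63607163 0.09947308 0.36203092] [[-0.964  0.264 -0.001]
 [ 0.264  0.964 -0.   ]
 [ 0.001 -0.    -1.   ]] [-0.57305041  0.3078215   0.47673851  1.25661826 -0.13969984  1.61029707
  1.18216413]
[[ 3.000e-04 -9.677e-01 -2.521e-01  6.930e-02]
 [ 1.000e+00  2.000e-04  4.000e-04 -8.000e-04]
 [-3.000e-04 -2.521e-01  9.677e-01 -1.607e-01]
 [ 0.000e+00  0.000e+00  0.000e+00  1.000e+00]]
```

View pics/w1.png

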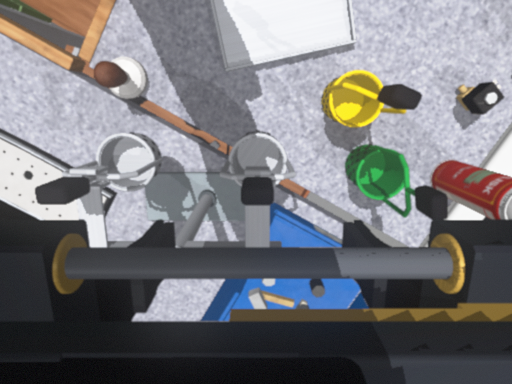

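The wrist view shows the deep basket's black grip at about (257,190), centred between the fingers. The shallow grip is at (62,190), and the hook's arm runs back below the grip.

Run:
```python
import pickle;from h import *
np.set_printoptions(precision=4,suppress=True)
o,w=pickle.load(open('w.pkl','rb'))
T=np.eye(4);T[:3,:3]=Rot.from_rotvec(o['tool_rot']).as_matrix();T[:3,3]=o['tool_pos'];M=T@w['hand_eye']
w['R']=M[:3,:3].T;w['t']=-M[:3,:3].T@M[:3,3]
x0,y0=230,165;im=w['image'][y0:215,x0:285]
m=(im.max(2)<60).astype(np.uint8);k,l,st,ce=cv2.connectedComponentsWithStats(m)
i=1+st[1:,4].argmax();print(st[i]+[x0,y0,0,0,0],ce[i]+[x0,y0])
g=np.array([0.6361,0.0995,0.256]);R=T[:3,:3]
for dx in(-.008,.008):
  for dy in(-.013,.013):
    for dz in (-.02,.02):
      X=g+R@[dx,dy,-dz];c=w['R']@X+w['t'];p=w['K']@c;print(dx,dy,dz,p[:2]/p[2])
print('centroid at .256',R.T@(plane(w,ce[i]+[x0,y0],.258)-g))
```

```text
[242 177  31  27 767] [256.8918 190.7432]
-0.008 -0.013 -0.02 [244.4405 193.2678]
-0.008 -0.013 0.02 [242.3906 206.7609]
-0.008 0.013 -0.02 [273.7032 193.2748]
-0.008 0.013 0.02 [276.039  206.7684]
0.008 -0.013 -0.02 [244.2568 175.6419]
0.008 -0.013 0.02 [242.1463 186.6655]
0.008 0.013 -0.02 [273.9224 175.6497]
0.008 0.013 0.02 [276.3286 186.674 ]
centroid at .256 [ 0.0001 -0.0019 -0.002 ]
```

Emit:
jog_arm(motion=[[8.7, 0, -0.15, 2, 0, 0, 0], [8.7, 0, -0.15, 4, 0, 0, 0], [8.7, 0, -0.15, 6, 0, 0, 0], [8.7, 0, -0.15, 8, 0, 0, 0], [8.7, 0, -0.15, 10, 0, 0, 0], [8.7, 0, -0.15, 11.5, 0, 0, 0], [8.7, 0, -0.15, 12.4, 0, 0, 0], [8.7, 0, -0.15, 12.4, 0, 0, 0], [4, 0, -0.15, 12.4, 0, 0, 0], [3.2, 0, -0.15, 12.4, 0, 0, 0], [2.6, 0, -0.15, 12.4, 0, 0, 0], [2, 0, -0.15, 12.4, 0, 0, 0], [2, 0, -0.15, 12.4, 0, 0, 0], [1.5, 0, -0.15, 12.4, 0, 0, 0], [1.5, 0, -0.15, 12.4, 0, 0, 0], [1.5, 0, -0.15, 12.4, 0, 0, 0], [1.5, 0, -0.15, 12.4, 0, 0, 0]], force=30)

```text
time: 3.85
tool_pos: [0.6359, 0.0979, 0.2386]
tool_rot: [0.418, 3.114, 0.0]
contact_force: [0.4, -0.8, -0.7]
width: 0.295
grip_force: 30.0
```

Emit:
jog_arm(motion=[[1.5, 0, 0, -0.5, 0, 0, 0], [1.5, 0, 0, -1, 0, 0, 0], [1.5, 0, 0, -1.5, 0, 0, 0], [1.5, 0, 0, -2, 0, 0, 0], [1.5, 0, 0, -2.5, 0, 0, 0], [1.5, 0, 0, -3, 0, 0, 0], [1.5, 0, 0, -3.5, 0, 0, 0], [1.5, 0, 0, -4, 0, 0, 0], [1.5, 0, 0, -4.5, 0, 0, 0], [1.5, 0, 0, -4.7, 0, 0, 0], [1.5, 0, 0, -4.7, 0, 0, 0], [1.5, 0, 0, -4.7, 0, 0, 0]])

```text
time: 5.05
tool_pos: [0.6358, 0.0977, 0.2854]
tool_rot: [-0.419, -3.113, 0.0]
contact_force: [-0.7, -0.6, -2.9]
width: 0.295
grip_force: 30.0
```

Run:
```python
from rig import robot
import cv2,numpy as np
a=robot.snapshot("scene")['image'];cv2.imwrite('pics/lift.png',cv2.resize(a[100:350,260:460],None,fx=2.3,fy=2.3))
```

```text
(no output)
```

View pics/lift.png

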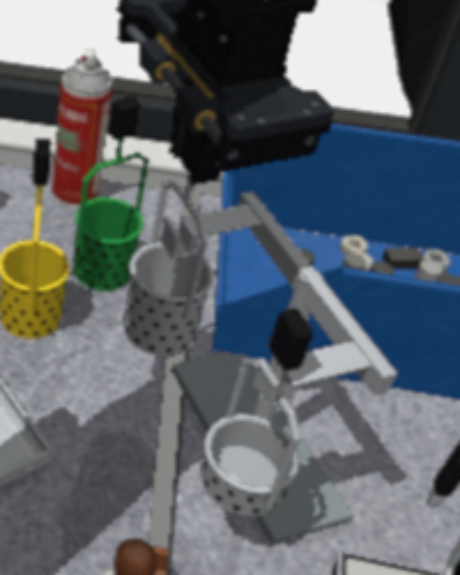

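It is lifted 47 mm, the bar is clear of the tip, and the shallow basket is undisturbed. Now I draw it off along stand -x (tool +x), then carry it over the tray.

Emit:
jog_arm(motion=[[1.5, 0.5, 0, 0, 0, 0, 0], [1.5, 1.5, 0, 0, 0, 0, 0], [1.5, 2.5, 0, 0, 0, 0, 0], [1.5, 3.5, 0, 0, 0, 0, 0], [1.5, 4.5, 0, 0, 0, 0, 0], [1.5, 5.5, 0, 0, 0, 0, 0], [1.5, 6.5, 0, 0, 0, 0, 0], [1.5, 7.5, 0, 0, 0, 0, 0], [1.5, 9, 0, 0, 0, 0, 0], [1.5, 10.5, 0, 0, 0, 0, 0], [1.5, 12, 0, 0, 0, 0, 0], [1.5, 13.5, 0.5, 0, 0, 0, 0], [1.5, 15, 1, 0, 0, 0, 0], [1.5, 16.5, 1.5, 0, 0, 0, 0], [1.5, 18, 2, 0, 0, 0, 0], [1.5, 19.2, 2.4, 0, 0, 0, 0], [1.5, 20, 2.6, 0, 0, 0, 0], [1.5, 20.8, 2.8, 0, 0, 0, 0], [1.5, 20.8, 2.8, 0, 0, 0, 0], [1.5, 20.8, 2.8, 0, 0, 0, 0]])

```text
time: 7.1
tool_pos: [0.4429, 0.1794, 0.2856]
tool_rot: [0.419, 3.113, -0.0]
contact_force: [-0.8, -0.0, -3.2]
width: 0.296
grip_force: 30.0
```

Run:
```python
from rig import robot
import cv2,numpy as np
a=robot.snapshot("scene")['image'];cv2.imwrite('pics/over.png',cv2.resize(a[110:350,130:430],None,fx=2.4,fy=2.4))
```

```text
(no output)
```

View pics/over.png

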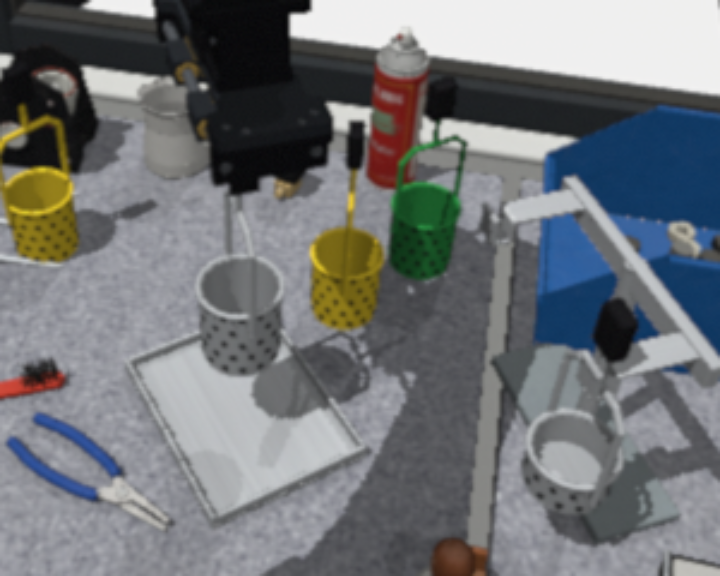

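The deep basket hangs over the tray, its body at crop (240,310). The shallow basket still hangs at (570,450). Now I lower it.

Emit:
jog_arm(motion=[[1.5, 0, 0, 1, 0, 0, 0], [1.5, 0, 0, 2.2, 0, 0, 0], [1.5, 0, 0, 3.4, 0, 0, 0], [1.5, 0, 0, 4.6, 0, 0, 0], [1.5, 0, 0, 5.8, 0, 0, 0], [1.5, 0, 0, 7, 0, 0, 0], [1.5, 0, 0, 7.8, 0, 0, 0], [1.5, 0, 0, 8.3, 0, 0, 0], [1.5, 0, 0, 8.5, 0, 0, 0], [1.5, 0, 0, 8.7, 0, 0, 0], [1.5, 0, 0, 8.8, 0, 0, 0], [1.5, 0, 0, 8.9, 0, 0, 0], [1.5, 0, 0, 9, 0, 0, 0], [1.5, 0, 0, 9, 0, 0, 0], [1.5, 0, 0, 9, 0, 0, 0]])

```text
time: 8.65
tool_pos: [0.4427, 0.1797, 0.1956]
tool_rot: [0.419, 3.114, 0.0]
contact_force: [-0.0, 0.0, -3.6]
width: 0.3
grip_force: 30.0
```

Emit:
jog_arm(motion=[[1.5, 0, 0, 0.1, 0, 0, 0], [1.5, 0, 0, 0.1, 0, 0, 0], [1.5, 0, 0, 0.1, 0, 0, 0]])

```text
time: 8.95
tool_pos: [0.4427, 0.1797, 0.1946]
tool_rot: [0.419, 3.113, 0.0]
contact_force: [-0.1, -0.3, -1.0]
width: 0.295
grip_force: 30.0
```

The load is coming off, so the basket is touching the floor. I settle it half a millimetre more and open.

Emit:
jog_arm(motion=[[1.5, 0, 0, 0.05, 0, 0, 0], [1.5, 0, 0, 0.05, 0, 0, 0], [2.7, 0, 0, 0.05, 0, 0, 0], [3, 0, 0, 0.05, 0, 0, 0], [3.5, 0, 0, 0.05, 0, 0, 0], [4.5, 0, 0, 0.05, 0, 0, 0], [6, 0, 0, 0.05, 0, 0, 0], [7, 0, 0, 0.05, 0, 0, 0], [7, 0, 0, 0.05, 0, 0, 0], [7, 0, 0, 0.05, 0, 0, 0]])

```text
time: 9.95
tool_pos: [0.4427, 0.1797, 0.194]
tool_rot: [-0.419, -3.114, 0.0]
contact_force: [-0.2, -0.2, 0.7]
width: 0.755
grip_force: 0.0
```

Emit:
jog_arm(motion=[[7, 0, 0, -1, 0, 0, 0], [7, 0, 0, -2.5, 0, 0, 0], [7, 0, 0, -4, 0, 0, 0], [7, 0, 0, -6, 0, 0, 0], [7, 0, 0, -8, 0, 0, 0], [7, 0, 0, -10, 0, 0, 0], [7, 0, 0, -12, 0, 0, 0], [7, 0, 0, -14, 0, 0, 0], [7, 0, 0, -16, 0, 0, 0], [7, 0, 0, -16, 0, 0, 0], [7, 0, 0, -16, 0, 0, 0]])

```text
time: 11.05
tool_pos: [0.4428, 0.1797, 0.3545]
tool_rot: [0.419, 3.113, 0.001]
contact_force: [0.3, -0.4, -0.8]
width: 0.806
grip_force: 0.0
```

Run:
```python
from rig import robot
import cv2,numpy as np
o=robot.get_obs();print(o['contact_force'],o['time'])
a=robot.snapshot("scene")['image'];cv2.imwrite('pics/end.png',cv2.resize(a[110:350,130:430],None,fx=2.4,fy=2.4))
```

```text
[ 0.2502822  -0.3812598  -0.77501508] 11.05
```

View pics/end.png

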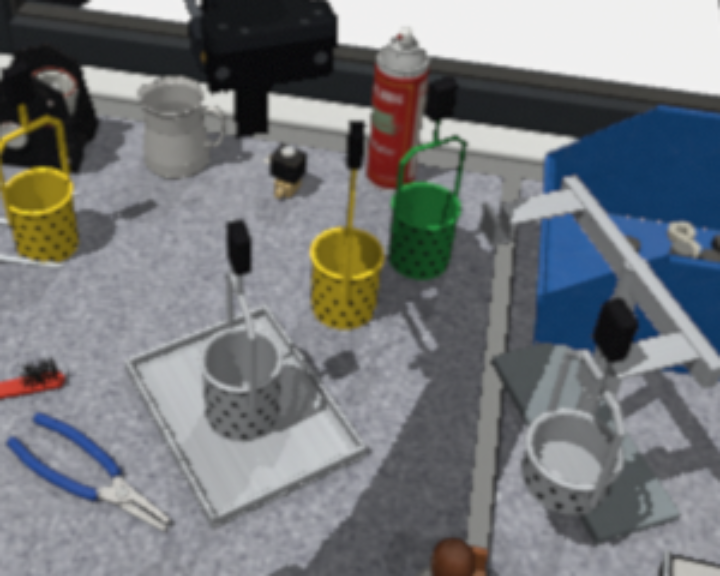

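The deep basket stands upright and centred in the tray, its body at crop (243,385). The shallow one still hangs at (570,450), and the gripper is clear of both.

```bash
python3 -c "
from rig import robot
print(robot.job_done())"
```

```text
the job is handed in; nothing more can be done
None
```

The deep basket stands upright in the drip tray, the shallow basket still hangs on its hook, and I handed the job in at about 11 s of the 38 s allowed; no verdict came back.

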